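# Slide the gauge carriage onto its dovetail rail and clamp it

### The job

Put the needle gauge on its rail next to the bird sculpture: slide the carriage onto the dovetail rail from the rail's open, tapered end, needle first, and push it all the way home, pressing it firmly but not hard (some 10 N on top of its sliding drag) against the stop; then turn its side clamp knob clockwise until it is tight, and let go. Do not force or jam anything, and leave the bird, bowl, beaker and tin where they are.

Things in the scene. Friction and masses are not known exactly. Their poses are not given: they have to be found in the camera images.
- post (a point): Centre, half-way up, of the upright aluminium post on the loose carriage: 24 mm along carriage x, 20 mm along y, 56 mm tall; grip it across the 24 mm. Axes as the carriage. It stands at x = 0, y = -12 mm, 56 mm above the carriage's underside, 28 mm above its plate. Beside it, the knob axis is 45.5 mm to its left (+y).
- carriage: Loose aluminium carriage, 70 mm long (x -35 to +35), 83 mm wide, about 0.45 kg, with a dovetail channel along x below. Origin on the channel's centre line, at its underside; x forward (needle end, slides on first), y left (knob side), z up. Channel roof 18 mm above the origin rides on the rail's top; play about 1.3 mm to each side, 2 mm upward. It starts upright on the bench.
- needle_tip (a point): Tip of the thin steel needle (4 mm thick) that sticks out of the carriage's front: 80 mm ahead of the carriage's origin, y = -12 mm, 25.5 mm above the underside.
- knob_grip (a point): Grip point on the upright axis of the carriage's side clamp knob, as high as the post's centre: a black bar 12 mm thick, 36 mm long, reaching from 10 mm above this point to 23 mm below, over a round skirt. Axes turn with the knob: the bar's length lies 0.7 rad anticlockwise (from above) of this frame's y, its thickness 0.7 rad anticlockwise of its x.
- knob (a joint): Clamp knob angle, rad, growing clockwise seen from above. At 0 (fully loose) the knob's axes are parallel to the carriage's; travel ends at 1.5. Starts between 0 and 0.25. A cam under it meets the rail's side somewhere between 0.35 and 1.0, then wedges with growing torque; tight beyond 1.2. Let go, it may spring back by about 0.1.
- rail: Fixed steel dovetail rail 220 mm long on a wooden board (243 x 100 x 12 mm). Origin on the bench under its middle; x along the rail from open end to stop, z up. Rail top 60 mm above the bench, 40 mm wide; waist 28 mm. Open end at x = -110 mm, where the last 14 mm taper: each side draws in 3 mm, the top drops 2 mm.
- shoe (a joint): Travel (m) of a sprung brass shoe in the rail's right-hand (-y) edge, 5 mm before the rail's middle: it stands 3.5 mm proud at 0 and gives way inward. The carriage must be pushed past it and then slides on with a drag of some 2 to 10 N; only beyond that does a rising force mean the stop.
- rail_entry (a point): Middle of the rail's open, tapered end, at the height of the rail's top; axes as the rail.
- stop: Fixed dark steel saddle across the rail, 66 mm wide, 16 mm long, 2.5 mm higher than the rail's top, anywhere from 40 to 70 mm past the rail's middle; origin as point stop_face.
- stop_face (a point): Middle of the stop's face that looks to the open end, at the height of the rail's top; axes as the rail. The seated carriage touches it with its front: carriage origin then 35 mm before it (x = -35), y = 0, 18 mm below; post centre x = -35, y = -12, 38 mm above.
- bird: Bystander: bird sculpture on a wooden block 120 by 120 mm, 0.3 m tall in all, past the stop end of the rail; origin under its centre.
- bowl: Bystander: bowl, 170 mm across, 85 mm tall; origin under its centre.
- beaker: Bystander: tall white beaker, 84 mm across, 130 mm tall; origin under its centre.
- tin: Bystander: dark tin, 72 mm across, 85 mm tall; origin under its centre.
There are look-alikes about, which are no part of the job. What is shaped like the carriage but brown or purple is not meant.

How it is judged:
On the way, in this order (a step that is already met when the one before it is completed fails the run):
1. the carriage is on the rail from its open end, its front past the taper, the knob still loose (y of post in the frame of stop_face between -0.017 and -0.007 m and z of post in the frame of stop_face between 0.034 and 0.0415 m and angle between the x axis of post and the x axis of stop_face, either way round below 0.06 rad and x of post in the frame of rail_entry above -0.01 m and value of joint knob below 0.3 rad), for 0.1 s.
2. the carriage is up against the stop (within 2.5 mm) and pressed on it with over 6 N, the knob still loose (y of post in the frame of stop_face between -0.017 and -0.007 m and z of post in the frame of stop_face between 0.034 and 0.0415 m and angle between the x axis of post and the x axis of stop_face, either way round below 0.06 rad and x of post in the frame of stop_face between -0.0375 and -0.031 m and contact force between carriage and stop above 6 N and value of joint knob below 0.3 rad), for 0.2 s.
At the end, for the whole second after the job is handed in: The carriage sits on the dovetail with its front within 2.5 mm of the stop, and its clamp knob is turned clockwise past 1.1 rad, let go and at rest (y of post in the frame of stop_face between -0.017 and -0.007 m and z of post in the frame of stop_face between 0.034 and 0.0415 m and angle between the x axis of post and the x axis of stop_face, either way round below 0.06 rad and x of post in the frame of stop_face between -0.0375 and -0.031 m and value of joint knob above 1.1 rad); the robot touches nothing.
It fails at once if the loose carriage is forced on the rail (over 45 N) (value of joint knob below 0.3 rad and contact force between carriage and rail above 45 N).
It fails at once if the loose carriage is rammed against the stop (over 40 N) (value of joint knob below 0.3 rad and contact force between carriage and stop above 40 N).
It fails at once if the bird, bowl, beaker or tin is disturbed (moved over 15 mm) (distance of any of bird, bowl, beaker, tin from where it was at the start of the episode above 0.015 m).
It also fails if it takes over 72 s, if anything falls off the work surface, if the arm or the gripper's body presses on something with over 40 N, if the wrist force passes 120 N, or if a joint passes its speed limit or range.

### The arm

A 7-joint arm with a two-finger parallel gripper is mounted at the origin on the work surface. World frame = base frame: x ahead of the robot, y to its left, z up, the work surface at z = 0. Lengths are in m, angles in rad, forces in N, time in s.
With the tool pointing down it reaches from about 0.425 to 0.95 m from the base axis. Payload 4.7 kg.
Tool frame: the origin (TCP) lies on the centre line of the jaws, within the pads' length; the fingertips stand robot.nose_length ahead of it and the grasp point (between the pads) lies 8 mm behind it (robot.nose_length is the distance from the TCP to the fingertips, in m); z points along the fingers, y is the line along which they close (so a half turn about z gives the same grasp; the last joint's range is limited). The gripper opens to 85 mm and grips with 20 to 120 N. Pads are 22 mm wide; open, the fingers measure 114 mm over their backs; the gripper's body (76 mm by 85 mm) begins 54 mm behind the grasp point. The pads swing forward as they close: fully open they stand 13 mm farther back than shut.
Start: joints at [1.218, 0.469, -0.049, 1.532, 0.024, 1.141, -0.082], TCP at [0.215, -0.64, 0.242] pointing down, gripper open.
Joint ranges: [-2.59, 2.59], [-0.33, 1.99], [-1.39, 1.29], [0.1, 2.45], [-1.04, 4.18], [0.21, 1.99], [-2.66, 2.66]. Speed limits (rad/s): [2.57, 2.57, 3.14, 3.14, 3.14, 3.14, 3.14].

### API

Orientations are given as [roll, pitch, yaw] about the fixed x, y, z axes, in that order (R = Rz(yaw) Ry(pitch) Rx(roll)).
In Python, from plant import robot gives the robot as it stands. Calls block until the motion is done:
- robot.goto(position, orientation): joint-space move of the TCP to a pose.
- robot.move_straight(position, vel=0.15, attitude=None, contact_N=None): straight line of the TCP; attitude=None keeps the orientation; vel is the mean speed in m/s. With contact_N (N) it stops when the force on the tool has changed by that much, and returns True; else False.
- robot.move_joints(angles): joint-space move.
- robot.grip(opening, strength=None): opening from 0.0 (shut) to 1.0 (fully open); strength is the grip in N (None keeps the last); returns when the fingers have stopped.
- robot.sleep(seconds).
- robot.inverse_kinematics(position, orientation): joint angles nearest the present ones, or None.
- robot.sense(): the state.
- robot.grab_frame(name): name is "side" or "top"; returns a dict with "image" (400x640x3 uint8, red, green, blue), "range_z" (400x640 float32, m along the optical axis (not along the pixel's ray), 0 where there is no reading), "fx", "fy", "cx", "cy" (pixels), "R" (3x3) and "t" (3): a world point X has camera coordinates R X + t. Camera axes: x right, y down, z forward; pixel columns grow to the right and rows downward; lengths in m; the calibration is good to about 2 mm. A picture is of the moment at which its call begins.
A pose or a line that the arm cannot do raises robot.IKError and nothing moves.
- robot.close_job(): hands the job in; it is judged then, once.
The state is a dict: "t": time; "joint_pos": joint angles; "joint_velocities": joint speeds; "effort": joint torques, N m; "tcp_pos": TCP position; "tcp_rot": TCP orientation; "wrist_force": force on the tool from outside, world axes, zero at the start; "torque": the same for the moment, N m; "opening": opening from 0.0 (shut) to 1.0 (fully open); "gripper_force": force on a finger pad.
Only numpy, scipy, OpenCV 4.12 (cv2) and the standard library are available. Lean on these libraries where they do the work, as an engineer would, in place of code of your own. Each camera call takes 0.05 s, during which the arm holds its last target. There are 200 camera calls.

## Working session

There is one attempt and no reset: what is moved stays moved. The work goes in short steps, each a Python script; the robot and the scene stay as the last script left them, time stands still between calls to the robot, and variables do not carry over. Pictures are saved under pics/ and viewed, at most 10 in all, crops included, and the job is handed in when it is done.

```bash
ls; mkdir -p pics
python3 - <<'E'
from plant import robot
import cv2,numpy as np,pickle
d={}
for n in("side","top"):
    f=robot.grab_frame(n); d[n]=f
    cv2.imwrite(f"pics/{n}0.png",f["image"][:,:,::-1]); print(n,f["fx"],f["cx"],f["cy"],-f["R"].T@f["t"],f["R"].round(3).tolist())
pickle.dump(d,open("f0.pkl","wb"))
s=robot.sense();print(s,robot.nose_length)
E
```

```text
pics
side 465.6749477948525 318.99143123583855 201.72311107728052 [0.1329833  0.88047094 0.71425269] [[-0.906, -0.423, -0.013], [-0.211, 0.477, -0.853], [0.367, -0.77, -0.522]]
top 409.22986973693037 324.56321893282666 193.59020082054974 [ 0.33054399 -0.04874426  1.2825674 ] [[-0.012, -1.0, -0.005], [-0.979, 0.013, -0.204], [0.204, 0.003, -0.979]]
{'t': 0.1, 'joint_pos': array([ 1.21812479,  0.46939217, -0.04858616,  1.53357636,  0.0240729 ,
        1.14102523, -0.08230007]), 'joint_velocities': array([ 0.00170084, -0.002443  ,  0.00045564, -0.00222222, -0.00114973,
       -0.00064797, -0.00023728]), 'effort': array([ 4.29610218e-04, -5.11514854e+01, -4.70622978e-02, -2.38389874e+01,
        1.08143865e-02,  4.31895722e-03, -1.58049590e-05]), 'tcp_pos': array([ 0.21459874, -0.63943574,  0.24134436]), 'tcp_rot': array([-3.13977636e+00,  4.38047909e-05,  3.23781406e-01]), 'wrist_force': array([ 0.37101188, -0.01781139, -0.29284646]), 'torque': array([-0.0396153 ,  0.02087841,  0.01198547]), 'gripper_force': 0.0, 'opening': 1.0004608003725133} 0.011
```

View pics/side0.png

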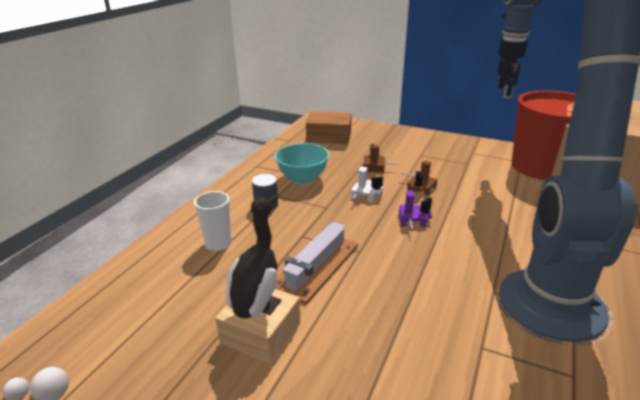

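View pics/top0.png

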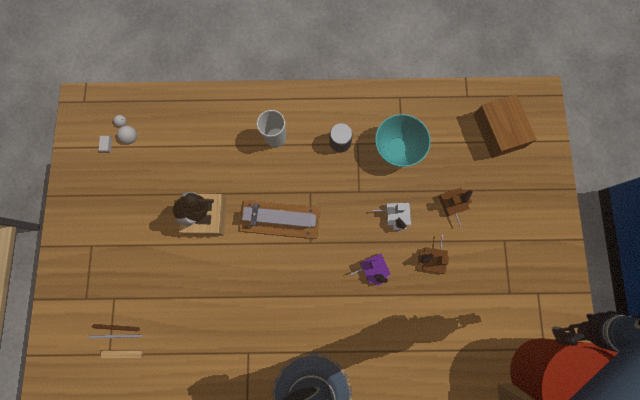

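The side view shows the silver carriage at about (367,187), with the rail at (320,255) and the stop and bird at its near end. In the top view the silver carriage is at (398,216) with the needle pointing left to (370,211). The rail runs from the open end (316,221) to the stop (253,215), and the bird is at (200,212).

```bash
cat > h.py <<'E'
import numpy as np,cv2
def cloud(f):
    z=f["range_z"];v,u=np.indices(z.shape)
    c=np.stack([(u-f["cx"])/f["fx"]*z,(v-f["cy"])/f["fy"]*z,z],-1)
    w=(c-f["t"])@f["R"]; w[z<=0]=np.nan
    return w
def proj(f,X):
    c=f["R"]@np.asarray(X)+f["t"];return np.array([f["fx"]*c[0]/c[2]+f["cx"],f["fy"]*c[1]/c[2]+f["cy"]])
def ray(f,uv,h):
    d=f["R"].T@np.array([(uv[0]-f["cx"])/f["fx"],(uv[1]-f["cy"])/f["fy"],1]);o=-f["R"].T@f["t"]
    return o+d*(h-o[2])/d[2]
E
python3 - <<'E'
import pickle,cv2,numpy as np
from h import *
d=pickle.load(open("f0.pkl","rb"));t=d["top"];W=cloud(t)
def st(m,n):
    p=W[m]; p=p[~np.isnan(p[:,0])]
    print(n,len(p),np.nanmedian(p,0).round(4),p.min(0).round(4),p.max(0).round(4))
u0,u1,v0,v1=235,325,195,242
hsv=cv2.cvtColor(t["image"],cv2.COLOR_RGB2HSV)
M=np.zeros((400,640),bool);M[v0:v1,u0:u1]=1
C=np.zeros((400,640),bool);C[195:240,365:418]=1
lowS=hsv[...,1]<75
st(M&lowS,"rail");st(C&lowS,"car")
for n,mm in(("rail",M&lowS&(W[...,2]>.045)),("car",C&lowS&(hsv[...,2]>90))):
    cs,_=cv2.findContours(mm.astype(np.uint8),0,1)
    for c in cs:
        if len(c)>5:print(n,cv2.contourArea(c),cv2.minAreaRect(c))
print("bench z",np.nanmedian(W[250:270,270:300,2]))
img=t["image"][:,:,::-1]
a=cv2.resize(img[190:250,235:325],None,fx=8,fy=8,interpolation=cv2.INTER_CUBIC)
b=cv2.resize(img[195:240,362:418],None,fx=12,fy=12,interpolation=cv2.INTER_CUBIC)
cv2.imwrite("pics/a.png",a);cv2.imwrite("pics/b.png",b)
s=d["side"]["image"][:,:,::-1]
cv2.imwrite("pics/c.png",np.hstack([cv2.resize(s[160:205,345:390],(400,400),interpolation=2),cv2.resize(s[220:300,275:360],(400,376),interpolation=2)[:376].copy() if 0 else cv2.resize(s[220:300,275:355],(400,400),interpolation=2)]))
E
```

```text
rail 1071 [0.5151 0.0991 0.0609] [ 0.4673 -0.0157  0.0066] [0.568  0.2149 0.0705]
car 583 [ 0.5244 -0.2654  0.0298] [ 0.4755 -0.315  -0.0046] [ 0.5665 -0.195   0.0914]
rail 935.5 ((278.59552001953125, 214.93576049804688), (73.06246185302734, 21.09058380126953), 1.080924153327942)
car 3.5 ((402.98077392578125, 228.40386962890625), (1.9611613750457764, 6.079599857330322), 78.69007110595703)
car 9.5 ((377.4923095703125, 210.43850708007812), (1.9845556020736694, 9.054535865783691), 82.87498474121094)
car 439.5 ((398.4071350097656, 215.60621643066406), (26.67411994934082, 23.4812068939209), 86.18592071533203)
bench z 0.0009926381598239589
```

View pics/a.png

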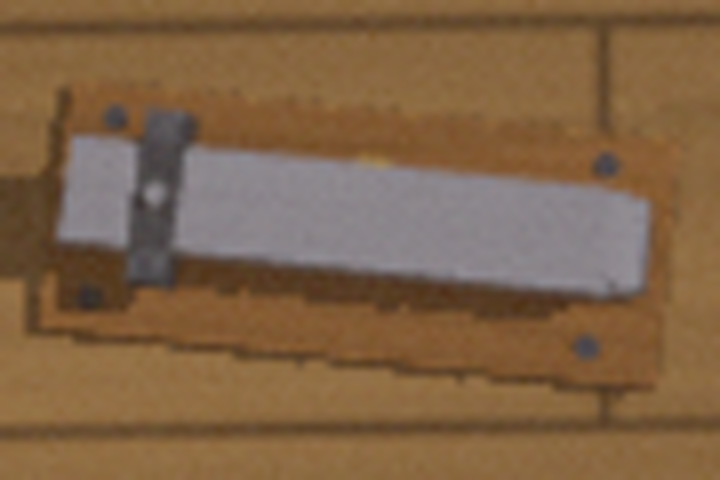

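View pics/b.png

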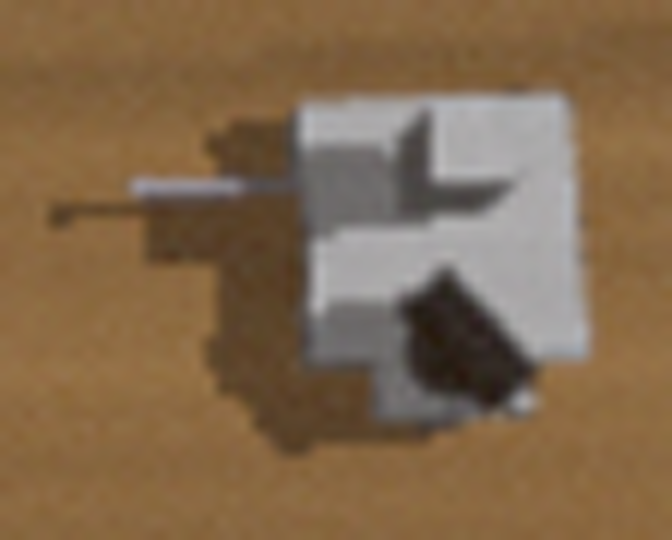

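View pics/c.png

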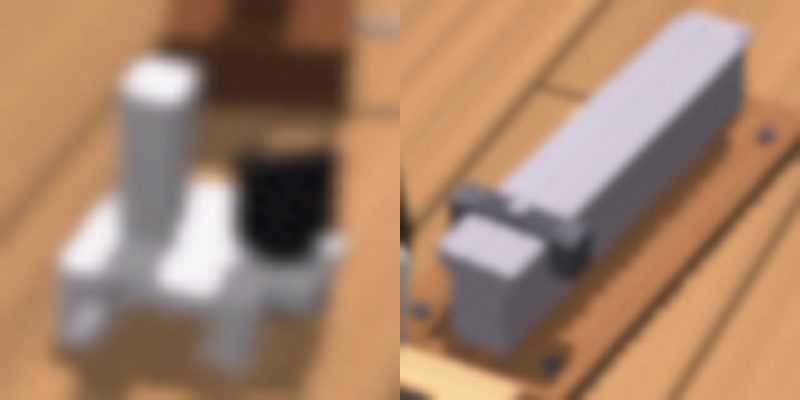

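Crop a shows the rail top from the open end (about pixel 316,220) to the stop centre (about 254,214). Crop b shows the carriage with its needle to the left and the bar knob at about (400,223), and the post's lower corner near (397,212). In the side crop the post top is at about (363,169) and the stop is a dark saddle. Next I measure world poses from the top camera with rays cast onto known heights.

```bash
cat > meas.py <<'E'
from h import *
def rect(f,m,h):
    cs,_=cv2.findContours(m.astype(np.uint8),0,1);c=max(cs,key=cv2.contourArea)[:,0]
    P=np.array([ray(f,p,h)[:2] for p in c]);r=cv2.minAreaRect(P.astype(np.float32)*1000)
    return r,P
def edgefit(f,mask,cols,h):
    # upper/lower edge per column, subpixel via mask extents
    a=[];b=[]
    for u in cols:
        v=np.flatnonzero(mask[:,u])
        if len(v)>3:a.append(ray(f,(u,v[0]-.5),h)[:2]);b.append(ray(f,(u,v[-1]+.5),h)[:2])
    out=[]
    for p in map(np.array,(a,b)):
        k=np.polyfit(p[:,1],p[:,0],1);r=p[:,0]-np.polyval(k,p[:,1]);g=abs(r)<.003;out.append(np.polyfit(p[g,1],p[g,0],1))
    return out
E
python3 - <<'E'
import pickle
from meas import *
d=pickle.load(open("f0.pkl","rb"));t=d["top"];W=cloud(t);Z=W[...,2]
hsv=cv2.cvtColor(t["image"],cv2.COLOR_RGB2HSV);H,S,V=[hsv[...,i].astype(int) for i in range(3)]
M=np.zeros((400,640),bool);M[195:242,235:325]=1
top=M&(S<75)&(V>115)&(Z>.05)
e=edgefit(t,top,range(262,311),.06);print("rail edges",e)
k=(e[0]+e[1])/2
print("theta",np.arctan2(1,k[0]),"width",(e[0]-e[1])[1]*np.sin(np.arctan2(1,k[0])), "x at y=0.1",np.polyval(k,.1))
r,P=rect(t,top&(np.arange(640)>255),.06);print("rail rect",r)
dark=M&(S<75)&(V<110)&(Z>.05);r,P=rect(t,dark,.0625);print("stop",r)
# profile along centre line
for y in np.arange(-.03,.235,.004):
    u,v=np.round(proj(t,[np.polyval(k,y),y,.06])).astype(int);print(round(y,3),hsv[v,u].tolist(),round(Z[v,u],4),end=' | ')
print()
C=np.zeros((400,640),bool);C[195:240,365:418]=1
post=C&(Z>.075);r,_=rect(t,post,.084);print("post",post.sum(),r,np.nanmedian(W[post],0))
pl=C&(Z>.02)&(S<60)&(V>60);r,_=rect(t,pl&(Z<.04),.028);print("plate",r)
blk=C&(V<60)&(Z>.045);r,P=rect(t,blk,.066);print("knob",blk.sum(),r,np.nanmedian(W[blk],0))
nd=C&(S<60)&(np.arange(640)<386);v,u=np.nonzero(nd);print("needle",list(zip(u,v)))
Ws=cloud(d["side"])
s=d["side"];C=np.zeros((400,640),bool);C[160:205,345:390]=1
p=Ws[C&(Ws[...,2]>.08)];print("side post top",len(p),np.median(p,0),p.min(0),p.max(0))
for nme,uv in(("bird",(200,212)),):pass
Zm=(Z>.03)&(Z<.35);Zm[:, :150]=0;Zm[180:245,225:]=0;Zm[:180]=0;Zm[245:]=0
print("bird",W[Zm].min(0),W[Zm].max(0))
E
```

```text
rail edges [array([0.11113236, 0.52621303]), array([0.11410193, 0.48579726])]
theta 1.4586516810217423 width 0.04016188845077512 x at y=0.1 0.5172668581919709
rail rect ((514.0365600585938, 71.90145111083984), (176.72251892089844, 39.676116943359375), 83.47221374511719)
stop ((523.28466796875, 167.4966278076172), (19.72639274597168, 64.49536895751953), 86.84168243408203)
-0.03 [16, 135, 144] -0.0008 | -0.026 [15, 159, 127] 0.0108 | -0.022 [15, 159, 127] 0.0116 | -0.018 [13, 109, 112] 0.0091 | -0.014 [137, 12, 146] 0.0619 | -0.01 [150, 9, 145] 0.0572 | -0.006 [150, 10, 146] 0.0593 | -0.002 [144, 9, 142] 0.0565 | 0.002 [155, 11, 138] 0.0604 | 0.006 [159, 13, 137] 0.0612 | 0.01 [144, 9, 137] 0.0612 | 0.014 [145, 11, 139] 0.0649 | 0.018 [159, 13, 141] 0.0646 | 0.022 [150, 9, 137] 0.0605 | 0.026 [145, 11, 140] 0.0622 | 0.03 [135, 11, 135] 0.0636 | 0.034 [150, 11, 139] 0.0608 | 0.038 [150, 9, 138] 0.0636 | 0.042 [154, 13, 139] 0.0643 | 0.046 [156, 9, 140] 0.0628 | 0.05 [150, 6, 138] 0.0582 | 0.054 [159, 13, 140] 0.0573 | 0.058 [154, 13, 139] 0.0624 | 0.062 [150, 7, 137] 0.0601 | 0.066 [154
[... 1803 characters left out ...]
p.int64(210)), (np.int64(378), np.int64(210)), (np.int64(379), np.int64(210)), (np.int64(380), np.int64(210)), (np.int64(381), np.int64(210)), (np.int64(382), np.int64(210)), (np.int64(383), np.int64(210)), (np.int64(384), np.int64(210)), (np.int64(385), np.int64(210)), (np.int64(374), np.int64(211)), (np.int64(375), np.int64(211)), (np.int64(376), np.int64(211)), (np.int64(377), np.int64(211)), (np.int64(378), np.int64(211)), (np.int64(379), np.int64(211)), (np.int64(380), np.int64(211))]
side post top 32 [ 0.54028102 -0.26624897  0.0836101 ] [ 0.53046036 -0.28350403  0.080956  ] [ 0.54949795 -0.25838153  0.08670522]
bird [0.46835899 0.23523121 0.03007758] [0.58757201 0.39060072 0.29630259]
```

Everything agrees with the given sizes: rail top 40.2 mm wide, length about 220 mm, yaw 1.459. The stop face is at about y = 0.160, the post is 24.4 x 21.1 mm at (0.538, -0.271), and the post–knob distance is 47 mm. Next I check that the poses are reachable, then pick up the carriage.

```bash
cat >> h.py <<'E'
TH=1.4587; ex=np.array([np.cos(TH),np.sin(TH)]); ey=np.array([-np.sin(TH),np.cos(TH)])
MID=np.array([.506+.1126*.0935,.0935])
def rw(x,y,z): p=MID+x*ex+y*ey; return [p[0],p[1],z]
PI=np.pi
E
python3 - <<'E'
from plant import robot
from h import *
for p,psi in(([.5385,-.2708,.048],-.014),(rw(-155,0,0) and rw(-.155,-.012,.091),TH-PI/2),(rw(.031,-.012,.09),TH-PI/2),(rw(.031,.0335,.09),TH-PI/2+.65),(rw(.031,.0335,.09),TH-PI/2-.8)):
    for k in(0,PI):
        q=robot.inverse_kinematics(p,[PI,0,psi+k]);print(np.round(p,4),None if q is None else np.round(q,2))
o=[PI,0,-.014]
robot.goto([.5385,-.2708,.14],o)
robot.move_straight([.5385,-.2708,.048],vel=.1)
print(robot.sense()["tcp_pos"],robot.sense()["wrist_force"])
robot.grip(0.0,80)
s=robot.sense();print(s["t"],s["opening"],s["gripper_force"],s["wrist_force"])
robot.move_straight([.5385,-.2708,.16],vel=.1)
s=robot.sense();print(s["t"],s["tcp_pos"],s["opening"],s["gripper_force"],s["wrist_force"],s["torque"])
E
```

```text
[ 0.5385 -0.2708  0.048 ] [ 0.49  0.58 -0.13  1.86  0.11  0.7  -1.29]
[ 0.5385 -0.2708  0.048 ] [ 0.85  0.67 -0.63  1.84  0.54  0.81  1.5 ]
[ 0.5111 -0.0619  0.091 ] [ 0.29  0.42 -0.32  2.04  0.2   0.71 -1.83]
[ 0.5111 -0.0619  0.091 ] [ 0.62  0.51 -0.74  2.02  0.49  0.79  1.05]
[0.5319 0.123  0.09  ] [ 0.1   0.5  -0.52  1.96  0.35  0.77 -2.3 ]
[0.5319 0.123  0.09  ] [ 0.37  0.63 -0.91  1.94  0.64  0.89  0.58]
[0.4867 0.1281 0.09  ] [ 0.25  0.5  -0.75  2.05  0.49  0.77 -1.83]
[0.4867 0.1281 0.09  ] [ 0.52  0.71 -1.18  2.03  0.82  0.97  1.02]
[0.4867 0.1281 0.09  ] [-1.03  0.55  0.92  2.12 -0.63  0.78 -2.2 ]
[0.4867 0.1281 0.09  ] [ 0.44  0.62 -1.03  2.04  0.7   0.89 -0.33]
[ 0.5390376  -0.27100561  0.04862524] [ 0.92628159 -0.39552539  0.95384968]
3.5833 0.27625614546266763 78.32424759864807 [ 0.21415359 -1.72386617  3.56294981]
4.85 [ 0.53793601 -0.27050975  0.15908355] 0.2684791731954135 78.51719856262207 [-0.48918075 -1.18463397 -5.6304051 ] [-0.01932813 -0.06392839 -0.00303145]
```

Run:
```python
from plant import robot
from h import *
import pickle
o=[PI,0,TH-PI/2]
robot.goto(rw(-.17,-.012,.16),o)
robot.move_straight(rw(-.16,-.012,.093),vel=.1)
robot.sleep(.3)
s=robot.sense();print(s["t"],s["tcp_pos"],rw(-.16,-.012,.093),s["tcp_rot"],s["wrist_force"],s["torque"],s["opening"])
d={n:robot.grab_frame(n) for n in("top","side")};pickle.dump(d,open("f1.pkl","wb"))
a=cv2.resize(d["top"]["image"][185:250,270:370,::-1],None,fx=4,fy=4,interpolation=2);b=cv2.resize(d["side"]["image"][190:260,300:400,::-1],None,fx=4,fy=4,interpolation=2)
cv2.imwrite("pics/d.png",np.vstack([a,b]))
```

```text
6.775 [ 0.51083153 -0.06692367  0.09349083] [np.float64(0.5105549110114954), np.float64(-0.0668381458459203), 0.093] [ 3.14154780e+00 -1.00426901e-03 -1.12245048e-01] [-0.13706964  1.07673776 -6.0249682 ] [ 0.00659717 -0.09704194 -0.0398666 ] 0.27087868163992396
```

View pics/d.png

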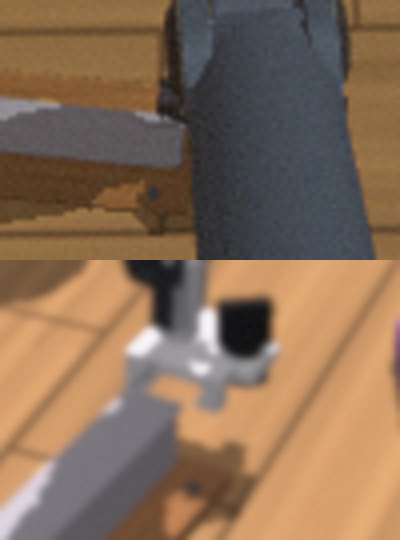

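The top view is blocked by the arm. The side view shows the carriage upright, held straight, its channel (legs at about pixels (334,286) and (352,289) of the full frame) facing the rail end. I insert it slowly in guarded steps.

```bash
cat >> h.py <<'E'
def local(s):
    d=np.array(s["tcp_pos"][:2])-MID; f=np.array(s["wrist_force"][:2])
    return "t%.1f x%.1f y%.1f z%.1f | Fx%.1f Fy%.1f Fz%.1f | T %s"%(s["t"],d@ex*1e3,d@ey*1e3,s["tcp_pos"][2]*1e3,f@ex,f@ey,s["wrist_force"][2],np.round(s["torque"],2))
E
python3 - <<'E'
from plant import robot
from h import *
robot.move_straight(rw(-.155,-.012,.0909),vel=.05);print(local(robot.sense()))
for x in (-.148,-.142,-.137,-.132,-.127,-.122):
    h=robot.move_straight(rw(x,-.012,.0909),vel=.03,contact_N=10);print(h,local(robot.sense()))
    if h:break
E
```

```text
t7.1 x-154.4 y-11.8 z90.7 | Fx0.1 Fy-0.6 Fz-6.6 | T [ 0.   -0.04 -0.03]
False t7.5 x-147.7 y-12.0 z90.9 | Fx0.1 Fy0.8 Fz-5.9 | T [-0.01 -0.03  0.  ]
False t7.9 x-141.7 y-12.0 z90.9 | Fx-0.3 Fy-0.2 Fz-4.9 | T [-0.03 -0.06  0.04]
False t8.2 x-136.7 y-12.0 z90.9 | Fx-0.2 Fy-0.6 Fz-6.5 | T [-0.   -0.06  0.  ]
False t8.5 x-131.7 y-12.0 z90.9 | Fx-0.7 Fy-0.1 Fz-6.5 | T [-0.01 -0.09 -0.  ]
False t8.8 x-126.6 y-12.0 z90.9 | Fx-0.4 Fy0.8 Fz-6.1 | T [-0.01 -0.05 -0.04]
False t9.1 x-121.7 y-12.0 z90.9 | Fx0.7 Fy0.3 Fz-5.9 | T [ 0.   -0.08 -0.04]
```

Run:
```python
from plant import robot
from h import *
for x in (-.115,-.108,-.1,-.09,-.08,-.07,-.06):
    h=robot.move_straight(rw(x,-.012,.0909),vel=.04,contact_N=10);print(h,local(robot.sense()))
    if h:break
else:
  for dy in(.003,-.003):
    h=robot.move_straight(rw(-.06,-.012+dy,.0909),vel=.015,contact_N=5);print("probe",h,local(robot.sense()))
    robot.move_straight(rw(-.06,-.012,.0909),vel=.03)
  h=robot.move_straight(rw(-.06,-.012,.0879),vel=.015,contact_N=5);print("down",h,local(robot.sense()))
  robot.move_straight(rw(-.06,-.012,.0909),vel=.03);print(local(robot.sense()))
```

```text
False t9.5 x-114.5 y-12.0 z90.9 | Fx0.1 Fy0.1 Fz-6.2 | T [-0.07 -0.08  0.04]
False t9.8 x-107.5 y-12.0 z90.9 | Fx-0.8 Fy0.2 Fz-6.1 | T [-0.03 -0.08 -0.04]
False t10.1 x-99.5 y-12.0 z90.9 | Fx-0.3 Fy0.3 Fz-5.5 | T [-0.04 -0.08 -0.03]
False t10.5 x-89.6 y-12.0 z90.9 | Fx-0.8 Fy0.3 Fz-6.3 | T [-0.03 -0.07  0.01]
False t10.9 x-79.6 y-12.0 z90.9 | Fx-0.8 Fy-0.4 Fz-5.2 | T [-0.06 -0.06  0.03]
False t11.3 x-69.6 y-12.0 z90.9 | Fx0.5 Fy0.1 Fz-6.9 | T [-0.04 -0.04 -0.03]
False t11.7 x-59.4 y-11.8 z90.8 | Fx-0.2 Fy-0.6 Fz-5.6 | T [ 0.12  0.12 -0.02]
probe True t12.0 x-60.1 y-10.8 z90.6 | Fx0.3 Fy-2.8 Fz-0.2 | T [ 0.05 -0.63 -0.1 ]
probe True t12.5 x-60.3 y-12.0 z90.5 | Fx-0.7 Fy1.5 Fz6.1 | T [0.23 0.1  0.  ]
down True t12.9 x-60.0 y-11.8 z90.6 | Fx-0.3 Fy1.7 Fz4.3 | T [0.19 0.18 0.  ]
t13.2 x-60.0 y-11.8 z90.6 | Fx-0.2 Fy0.4 Fz-2.1 | T [ 0.06 -0.04 -0.02]
```

On the rail: it touches at z = 90.6 as predicted, with side play felt. Next comes the push past the shoe.

Run:
```python
from plant import robot
from h import *
for x in np.arange(-.055,-.011,.004):
    h=robot.move_straight(rw(x,-.012,.0912),vel=.03,contact_N=20);print(h,local(robot.sense()))
    if h:break
```

```text
False t13.5 x-54.6 y-11.5 z90.7 | Fx-0.0 Fy0.4 Fz-5.5 | T [-0.   -0.08 -0.02]
False t13.8 x-50.6 y-11.8 z91.1 | Fx-0.5 Fy0.3 Fz-6.3 | T [-0.03 -0.08  0.04]
False t14.1 x-47.4 y-12.0 z91.1 | Fx-1.4 Fy-0.3 Fz-6.1 | T [-0.34 -0.16 -0.17]
False t14.3 x-45.7 y-12.1 z90.9 | Fx-6.0 Fy-1.0 Fz-7.3 | T [-1.49 -0.26 -0.17]
False t14.6 x-44.1 y-12.1 z90.9 | Fx-10.8 Fy-1.1 Fz-5.3 | T [-2.44 -0.07 -0.25]
False t14.9 x-39.8 y-12.1 z90.9 | Fx-10.3 Fy0.1 Fz-6.6 | T [-2.28 -0.2  -0.34]
False t15.2 x-35.0 y-12.1 z90.8 | Fx-8.4 Fy-0.6 Fz-6.2 | T [-2.02 -0.22 -0.32]
False t15.5 x-30.9 y-12.1 z90.8 | Fx-8.9 Fy-1.7 Fz-5.3 | T [-1.99 -0.19 -0.22]
False t15.8 x-27.0 y-12.1 z90.9 | Fx-9.1 Fy-0.6 Fz-6.0 | T [-1.98 -0.16 -0.21]
False t16.0 x-23.0 y-12.1 z90.9 | Fx-7.8 Fy-1.7 Fz-6.4 | T [-1.94 -0.15 -0.19]
False t16.3 x-19.0 y-12.1 z90.9 | Fx-8.0 Fy-1.5 Fz-6.1 | T [-1.97 -0.13 -0.13]
```

Run:
```python
from plant import robot
from h import *
ok=1
for x in (-.01,0.,.01,.018):
    h=robot.move_straight(rw(x,-.012,.0912),vel=.04,contact_N=15);print(h,local(robot.sense()))
    if h: ok=0;break
x=.018
F=lambda s:np.array(s["wrist_force"][:2])@ex
while ok and x<.045:
    x+=.0015
    robot.move_straight(rw(x,-.012,.0912),vel=.02,contact_N=14)
    f=np.mean([F(robot.sense()) or 0 for _ in range(1)]);print(round(x*1e3,1),local(robot.sense()))
    if f<-17: break
for i in range(4): robot.sleep(.1);print(local(robot.sense()))
```

```text
False t16.6 x-13.9 y-12.1 z90.9 | Fx-8.4 Fy-0.9 Fz-6.0 | T [-1.91 -0.15 -0.12]
False t17.0 x-3.5 y-12.1 z90.9 | Fx-7.7 Fy-0.5 Fz-5.4 | T [-1.74 -0.15 -0.07]
False t17.4 x6.4 y-12.1 z90.9 | Fx-7.6 Fy-1.9 Fz-4.7 | T [-1.81 -0.14 -0.  ]
False t17.8 x14.3 y-12.1 z90.9 | Fx-8.2 Fy-0.6 Fz-4.2 | T [-1.84 -0.05 -0.  ]
19.5 t18.0 x14.9 y-12.1 z90.9 | Fx-10.4 Fy-0.2 Fz-3.6 | T [-2.12 -0.04  0.03]
21.0 t18.2 x16.2 y-12.0 z90.9 | Fx-9.3 Fy-0.4 Fz-4.8 | T [-2.16 -0.04  0.09]
22.5 t18.5 x17.7 y-12.0 z90.9 | Fx-9.4 Fy-0.4 Fz-4.2 | T [-2.14 -0.09  0.06]
24.0 t18.8 x19.3 y-12.0 z90.9 | Fx-9.0 Fy-0.6 Fz-4.5 | T [-2.16 -0.02  0.04]
25.5 t19.0 x20.8 y-12.0 z90.9 | Fx-9.4 Fy-0.8 Fz-3.7 | T [-2.21 -0.02  0.01]
27.0 t19.2 x22.2 y-12.0 z90.9 | Fx-10.1 Fy-0.8 Fz-3.5 | T [-2.13 -0.01  0.1 ]
28.5 t19.5 x23.7 y-12.0 z90.9 | Fx-10.7 Fy0.3 Fz-3.9 | T [-2.1  -0.03  0.12]
30.0 t19.8 x25.2 y-12.0 z90.9 | Fx-9.4 Fy-0.4 Fz-3.4 | T [-2.15  0.03  0.11]
31.5 t20.0 x26.7 y-12.0 z90.9 | Fx-10.4 Fy-0.0 Fz-3.7 | T [-2.14  0.03  0.09]
33.0 t20.2 x28.3 y-12.0 z90.9 | Fx-10.2 Fy0.3 Fz-4.6 | T [-2.05 -0.02  0.07]
34.5 t20.5 x30.0 y-12.0 z90.9 | Fx-8.5 Fy-0.9 Fz-4.3 | T [-1.93 -0.06  0.11]
36.0 t20.8 x31.9 y-12.0 z90.9 | Fx-8.7 Fy-0.2 Fz-3.3 | T [-1.89 -0.04  0.07]
37.5 t21.0 x32.0 y-12.0 z90.9 | Fx-11.9 Fy0.5 Fz-2.2 | T [-2.32  0.05  0.09]
39.0 t21.2 x32.1 y-12.0 z90.9 | Fx-14.7 Fy0.6 Fz-0.7 | T [-2.9   0.21  0.02]
40.5 t21.5 x32.3 y-11.9 z91.0 | Fx-15.9 Fy0.7 Fz1.4 | T [-3.35  0.35  0.11]
42.0 t21.8 x32.4 y-11.9 z91.0 | Fx-18.0 Fy2.1 Fz2.9 | T [-3.92  0.45  0.11]
t21.9 x32.4 y-11.9 z91.0 | Fx-19.1 Fy1.8 Fz2.6 | T [-3.9   0.48  0.04]
t21.9 x32.4 y-11.9 z91.0 | Fx-19.6 Fy0.8 Fz2.6 | T [-3.94  0.45  0.06]
t22.1 x32.4 y-11.9 z91.0 | Fx-19.5 Fy0.1 Fz3.2 | T [-3.91  0.46  0.06]
t22.1 x32.4 y-11.9 z91.0 | Fx-19.7 Fy1.3 Fz2.9 | T [-3.9   0.46  0.07]
```

Pressed on the stop at x = 32 mm, as predicted, with about 10 N above drag, held for 0.35 s. Next I ease off, release, lift and check by camera.

Run:
```python
from plant import robot
from h import *
import pickle
robot.move_straight(rw(.0375,-.012,.0909),vel=.02);print(local(robot.sense()))
robot.grip(1.0);print(local(robot.sense()))
s=robot.sense();robot.move_straight(rw(.032,-.012,.094),vel=.05);print(local(robot.sense()))
robot.move_straight(rw(.032,-.012,.21),vel=.2)
robot.goto(rw(-.14,.0,.25),[PI,0,TH+PI/2+.67])
s=robot.sense();print(local(s),s["joint_pos"].round(2))
d={n:robot.grab_frame(n) for n in("top","side")};pickle.dump(d,open("f2.pkl","wb"))
t=d["top"];W=cloud(t);Z=W[...,2]
C=np.zeros((400,640),bool);C[190:250,240:325]=1
V=t["image"].max(2)
from meas import rect
for n,m,h in(("post",C&(Z>.115)&(Z<.14),.126),("knob",C&(V<60)&(Z>.09)&(Z<.115),.108)):
    if m.sum()>5:
        r,_=rect(t,m,h);p=np.array(r[0])/1e3-MID;print(n,m.sum(),r,"rail x,y",p@ex,p@ey)
a=cv2.resize(t["image"][185:250,240:340,::-1],None,fx=4,fy=4,interpolation=2);b=cv2.resize(d["side"]["image"][205:275,270:370,::-1],None,fx=4,fy=4,interpolation=2)
cv2.imwrite("pics/e.png",np.vstack([a,b]))
```

```text
t22.5 x32.2 y-12.0 z90.9 | Fx-10.3 Fy1.0 Fz-0.3 | T [-2.46  0.24  0.03]
t23.1 x37.8 y-12.0 z91.0 | Fx0.9 Fy-0.0 Fz1.0 | T [ 0.01 -0.01  0.01]
t23.4 x31.4 y-12.2 z94.2 | Fx0.5 Fy0.1 Fz0.6 | T [ 0.01 -0.04  0.  ]
t27.4 x-139.9 y0.0 z250.0 | Fx0.2 Fy-0.3 Fz-0.1 | T [ 0.03 -0.02 -0.06] [ 0.94  0.4  -1.17  1.88  0.4   1.13  1.75]
post 63 ((529.9075317382812, 122.93803405761719), (23.48785400390625, 20.34627914428711), 89.23606872558594) rail x,y 0.03074992074404807 -0.010002470547395628
knob 50 ((484.2710876464844, 125.40953063964844), (34.235225677490234, 12.653892517089844), 33.94609451293945) rail x,y 0.028100934779101812 0.03562401516053732
```

View pics/e.png

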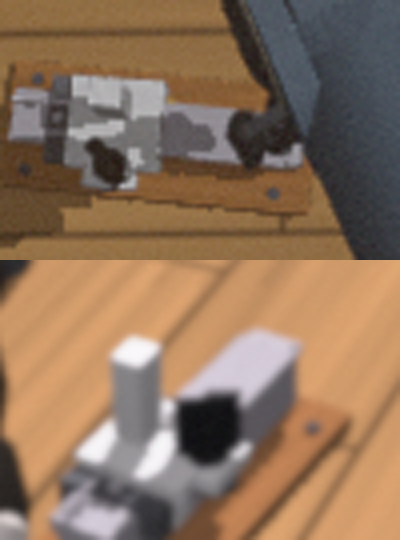

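The carriage is seated: its front touches the dark stop (about 255,212 in the top view) and it sits straight. The post is at rail (31, -10) mm. The knob bar lies at 33.9°, so the knob angle is about 0. Next I grip the knob and turn it clockwise.

Run:
```python
from plant import robot
from h import *
robot.grip(.5,60)
a=TH+PI/2+.7
X,Y=.031,.034
robot.goto(rw(X,Y,.17),[PI,0,a])
print(robot.move_straight(rw(X,Y,.091),vel=.08,contact_N=10),local(robot.sense()))
robot.grip(0.,60);s=robot.sense();print(local(s),s["opening"],s["gripper_force"])
for q in np.arange(.1,.81,.1):
    robot.goto(rw(X,Y,.091),[PI,0,a-q]);s=robot.sense();print(round(q,2),local(s),"yaw",round((a-s["tcp_rot"][2]+PI)%(2*PI)-PI,3))
    if abs(s["torque"][2])>2.5:break
```

```text
False t29.9 x31.3 y33.7 z91.4 | Fx-0.3 Fy-0.5 Fz1.1 | T [-0.02  0.    0.04]
t30.2 x31.0 y33.7 z91.4 | Fx-1.0 Fy0.4 Fz2.9 | T [-0.1   0.07 -0.1 ] 0.13074289583268808 59.10241663455963
0.1 t30.5 x30.9 y33.7 z91.4 | Fx-1.7 Fy0.5 Fz5.3 | T [-0.2   0.08 -0.04] yaw 0.098
0.2 t30.8 x30.8 y33.6 z91.4 | Fx-2.1 Fy0.2 Fz6.8 | T [-0.31  0.05 -0.06] yaw 0.197
0.3 t31.0 x30.7 y33.5 z91.4 | Fx-2.4 Fy0.6 Fz6.4 | T [-0.5   0.03 -0.09] yaw 0.296
0.4 t31.2 x30.6 y33.5 z91.3 | Fx-2.3 Fy0.4 Fz7.0 | T [-0.48  0.05 -0.09] yaw 0.396
0.5 t31.5 x30.5 y33.4 z91.4 | Fx-2.6 Fy0.3 Fz7.2 | T [-0.53  0.02 -0.08] yaw 0.496
0.6 t31.8 x30.5 y33.5 z91.4 | Fx-2.8 Fy-0.4 Fz7.9 | T [-0.58  0.03 -0.09] yaw 0.596
0.7 t32.0 x31.0 y33.7 z91.4 | Fx-2.7 Fy0.6 Fz6.9 | T [-0.35  0.1  -0.09] yaw 0.696
0.8 t32.2 x31.4 y34.0 z91.4 | Fx-0.5 Fy1.2 Fz6.9 | T [-0.18  0.14 -0.1 ] yaw 0.796
```

Run:
```python
from plant import robot
from h import *
a=TH+PI/2+.7
X,Y=.0315,.034
for q in np.arange(.88,1.47,.08):
    robot.goto(rw(X,Y,.091),[PI,0,a-q]);s=robot.sense();print(round(q,2),local(s),"yaw",round((a-s["tcp_rot"][2]+PI)%(2*PI)-PI,3))
    if abs(s["torque"][2])>4:break
```

```text
0.88 t32.5 x31.4 y34.3 z91.4 | Fx-2.9 Fy2.0 Fz8.9 | T [-0.36  0.38 -0.07] yaw 0.875
0.96 t32.8 x31.2 y34.6 z91.3 | Fx-3.6 Fy2.7 Fz9.9 | T [-0.51  0.55 -0.03] yaw 0.955
1.04 t33.0 x31.3 y34.9 z91.3 | Fx-3.5 Fy4.3 Fz9.5 | T [-0.41  0.72 -0.11] yaw 1.035
1.12 t33.2 x31.3 y35.2 z91.4 | Fx-2.7 Fy5.3 Fz10.5 | T [-0.45  0.81 -0.06] yaw 1.115
1.2 t33.5 x31.2 y35.4 z91.4 | Fx-1.9 Fy5.9 Fz11.3 | T [-0.44  0.96  0.05] yaw 1.195
1.28 t33.8 x31.4 y35.6 z91.4 | Fx-3.2 Fy5.8 Fz11.7 | T [-0.44  1.03  0.24] yaw 1.274
1.36 t34.0 x31.1 y35.8 z91.3 | Fx-3.5 Fy6.6 Fz11.9 | T [-0.5   1.03  0.14] yaw 1.354
1.44 t34.2 x31.0 y35.8 z92.0 | Fx-4.2 Fy7.8 Fz19.1 | T [-0.59  1.68  0.15] yaw 1.435
```

Run:
```python
from plant import robot
from h import *
import pickle
from meas import rect
s=robot.sense();print(s["opening"],s["gripper_force"])
robot.grip(.5);print(local(robot.sense()))
p=robot.sense()["tcp_pos"]
robot.move_straight([p[0],p[1],.21],vel=.15)
robot.goto(rw(-.14,.0,.25),[PI,0,TH+PI/2])
print(local(robot.sense()))
d={n:robot.grab_frame(n) for n in("top","side")};pickle.dump(d,open("f3.pkl","wb"))
t=d["top"];W=cloud(t);Z=W[...,2]
C=np.zeros((400,640),bool);C[190:250,240:325]=1
V=t["image"].max(2)
for n,m,h in(("post",C&(Z>.115)&(Z<.14),.126),("knob",C&(V<60)&(Z>.09)&(Z<.115),.108)):
    if m.sum()>5:
        r,_=rect(t,m,h);q=np.array(r[0])/1e3-MID;print(n,m.sum(),r,"rail x,y",q@ex,q@ey)
a=cv2.resize(t["image"][185:250,240:340,::-1],None,fx=4,fy=4,interpolation=2);b=cv2.resize(d["side"]["image"][205:275,270:370,::-1],None,fx=4,fy=4,interpolation=2)
cv2.imwrite("pics/f.png",np.vstack([a,b]))
```

```text
0.12865388174884157 61.56701445579529
t34.7 x31.5 y34.1 z90.6 | Fx-0.3 Fy-0.2 Fz-0.0 | T [ 0.03  0.01 -0.01]
t36.6 x-139.3 y0.4 z249.4 | Fx0.3 Fy0.3 Fz-0.5 | T [0.02 0.01 0.01]
post 67 ((529.9077758789062, 122.93791961669922), (23.48647689819336, 20.347684860229492), 89.24058532714844) rail x,y 0.030749834331375132 -0.010002725957298456
knob 52 ((483.29083251953125, 127.58626556396484), (14.539507865905762, 30.286224365234375), 45.31195831298828) rail x,y 0.030154355022969304 0.03684161129503011
```

View pics/f.png

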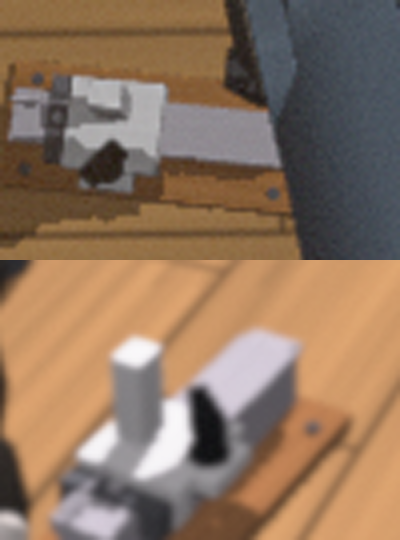

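The knob bar now lies at about -45°, turned roughly 1.37 rad from where it was. The post has not moved (30.7 mm), the front is still on the stop, and the gripper is clear. I hand it in.

```bash
python3 -c "
from plant import robot
print(robot.close_job())"
```

```text
the job is handed in; nothing more can be done
None
```

The job is handed in (verdict not reported): the gauge carriage is seated on the stop, pressed with about 10 N on top of its drag, the clamp knob is turned about 1.37 rad clockwise by camera, and the gripper is clear.

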